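# Set the slab gauge to 6 and lock it

## Robot

A 6-joint arm with a two-finger parallel gripper is mounted at the origin on the work surface. World frame = base frame: x ahead of the robot, y to its left, z up, the work surface at z = 0. Lengths are in m, angles in rad, forces in N, time in s.
With the tool pointing down it reaches from about 0.375 to 0.75 m from the base axis. Payload 9 kg.
Tool frame: the origin (TCP) lies midway between the tips of the shut fingers; the grasp point (between the pads) lies behind it (manip.hold_point_z is the z of the grasp point in the tool frame, in m); z points along the fingers, y is the line along which they close (so a half turn about z gives the same grasp; the last joint's range is limited). The gripper opens to 85 mm and grips with 20 to 120 N. Pads are 22 mm wide; open, the fingers measure 114 mm over their backs; the gripper's body (76 mm by 85 mm) begins 54 mm behind the grasp point. The pads swing forward as they close: fully open they stand 13 mm farther back than shut.
Start: joints at [-1.541, 0.104, 0.097, 1.564, 0, 1.353], TCP at [0.147, -0.582, 0.231] pointing down, gripper open.
Joint ranges: [-2.99, 2.99], [-0.84, 1.86], [-1.1, 1.16], [-1.84, 2.11], [-1.51, 1.56], [-3.14, 3.14]. Speed limits (rad/s): [2.22, 2.22, 2.57, 3.14, 3.14, 3.14].

## Interface

Orientations are given as a unit quaternion [w, x, y, z].
In Python, from station import manip gives the robot as it stands. The module is installed in compiled form; this text tells all that it offers.
- The arm moves only by the tool apply_moves, never from a script. Its argument "deltas" is a list of rows, each an object of numbers: "dx", "dy", "dz": the shift along the tool's x, y, z in units of 30 mm (1.0 is 30 mm); "twist": the turn about the tool's z in units of 5 degrees (1.0 is 5 degrees). In form: [{"dx": .., "dy": .., "dz": .., "twist": ..}, ...]. A call has 1 to 5 rows; each row shifts and turns the commanded pose from where the row before left it, along the tool's axes as they then stand; what a row does not reach is not made up. A row lasts 1/8 s, in which the tool goes at most 62.5 mm and 10.7 degrees, less where a joint would pass 70% of its speed; a pose out of reach is approached as far as the arm can. A call is refused whole if a number of a shift passes 1 or a number of a turn 1, either way. A call with a gripper value outside its range is refused whole. "jaw" is the finger opening in mm, from 0 to 85.4, set as the call begins (left out, the last holds). The fingers move at their own pace and stop on an object; the grip force is fixed at half the most. Time passes only in rows, so rows that do not move let the fingers close. It gives the time, the measured TCP pose, the force, the opening and the grip force at its end, in the units of the state.
- manip.sense(): the state, without advancing time (a new reading comes with each control period).
- manip.camera(name): name is "scene" or "side" or "wrist"; returns a dict with "color" (480x640x3 uint8, blue, green, red), "K" (3x3 intrinsics, pixels), "view" (4x4, takes a point from world to camera coordinates). Camera axes: x right, y up, looking along -z (the intrinsics and any distortion apply to the point x, -y, -z); pixel columns grow to the right and rows downward; lengths in m; the calibration is good to about 2 mm. A picture is of the moment at which its call begins. There is no depth.
- manip.job_done(): hands the job in; it is judged then, once.
The state is a dict: "t": time; "joint_positions": joint angles; "qd": joint speeds; "joint_torque": joint torques, N m; "ee_pos": TCP position; "tcp_rot": TCP orientation; "ft_force": force on the tool from outside, world axes, zero at the start; "wrist_torque": the same for the moment, N m; "width": finger opening in m; "grip_force": force on a finger pad.
Only numpy, scipy, OpenCV 4.12 (cv2) and the standard library are available. Lean on these libraries where they do the work, as an engineer would, in place of code of your own. Each camera call takes 0.05 s, during which the arm holds its last target. There are 200 camera calls.

## Task

Set the clay-slab gauge for 6 mm slabs: turn its round knurled sleeve until the black pointer stands at the 6 on the white scale, clicked into its notch, while the lock is still drawn out. Then slide the black lock grip towards the sleeve, fully home against its stop, and let go. Do not shift the tools and pots lying around.

Things in the scene. Friction and masses are not known exactly. Their poses are not given: they have to be found in the camera images.
- gauge: The slab gauge, fixed: grey base plate 150 x 415 x 30 mm (y -235 to +180 mm), origin on the bench directly below the sleeve's vertical axis, z up. Round white scale housing about that axis, 132 mm wide, flat top 62 mm high. The lock slides along y on the +y side. On the -y side a wooden bed, top 42 mm high, and at y = -85 a cutter bar between two uprights, 90 mm high.
- scale_6 (a point): Middle of the black numeral 6 on the scale housing's flat top, 56 mm from the sleeve's axis, 12 mm tall. Ticks and numerals 1 to 9 (mm of slab) stand round the sleeve on the gauge's +x half, every 20 degrees, growing clockwise from above: 1 at 80 degrees from +x towards +y, 5 on +x, 6 at 20 degrees towards -y.
- sleeve (a joint): Turn of the aluminium sleeve: 0 with its pointer at 1, growing clockwise seen from above, 0.349 rad (20 degrees) a number, so pointer at 6 is 1.745; -0.12 to 2.91 rad. A spring click (peak about 0.15 N m) at every number draws it to the notch. With the lock home it cannot turn.
- sleeve_grip (a point): Point on the sleeve's axis, 90 mm above the bench, at the height to grip. The sleeve is an upright knurled cylinder 42 mm in diameter, from 66 to 108 mm above the bench, taken from above at any yaw; a black line on its top and a thin pointer at its foot show where it points.
- pointer_tip (a point): Outer end of the thin black pointer at the sleeve's foot, 36 mm from its axis, 64 mm above the bench.
- lock (a joint): Travel of the lock slide: 0 fully drawn out, grows towards the sleeve (the gauge's -y), 0.030 m fully home at its stop; friction about 1.5 N. It reaches home only with the sleeve in a notch, since its nose enters between the sleeve's index pins over the last 6 mm.
- lock_grip (a point): Centre of the black upright lock grip, 15 mm below its top and 70 mm above the bench. The grip is a block 30 mm (gauge x) by 12 mm (gauge y, the sliding way), from 41 to 85 mm above the bench, on the +y side of the sleeve: 136 mm from its axis drawn out, 106 mm home.
- tile: Bystander: fired tile 70 x 70 x 8 mm lying on the gauge's wooden bed; origin at its underside.
- brush: Bystander: brush 170 mm long lying in front of the gauge; origin under its middle.
- rib: Bystander: wooden rib 50 x 100 x 6 mm lying behind the gauge; origin under its centre.
- bowl: Bystander: white bowl, 110 mm wide, 50 mm high; origin under its centre.
- jar: Bystander: amber jar, 70 mm wide, 90 mm high; origin under its centre.
- mug: Bystander: blue mug, 76 mm wide, 85 mm high; origin under its centre.
- weight: Bystander: dark steel weight with a neck, 60 mm wide, 50 mm high; origin under its centre.

How it is judged:
On the way, in this order (a step that is already met when the one before it is completed fails the run):
1. the sleeve rests in the notch at 6 with the lock still drawn out (not yet engaged) (value of joint sleeve between 1.68533 and 1.80533 rad and value of joint lock below 0.022 m and velocity of joint sleeve between -0.1 and 0.1 rad/s), for 0.3 s.
2. the lock grip is fully home (value of joint lock above 0.0275 m), for 0.2 s.
At the end, for the whole second after the job is handed in: The sleeve is at rest at 6 (1.745 rad within 0.06 rad) and the lock grip is at rest fully home (30 mm of travel, within 2.5 mm) (value of joint sleeve between 1.68533 and 1.80533 rad and value of joint lock above 0.0275 m and velocity of joint sleeve between -0.1 and 0.1 rad/s and velocity of joint lock between -0.01 and 0.01 m/s); the robot touches nothing.
It fails at once if a bystander (tile, brush, rib, bowl, jar, mug or weight) is shifted by more than 20 mm (distance of any of tile, brush, rib, bowl, jar, mug, weight from where it was at the start of the episode above 0.02 m).
It also fails if it takes over 48 s, if anything falls off the work surface, if the arm or the gripper's body presses on something with over 40 N, if the wrist force passes 120 N, or if a joint passes its speed limit or range.

## Working session

There is one attempt and no reset: what is moved stays moved. The work goes in short steps, Python scripts to look and compute and a tool call to move; the robot and the scene stay as the last step left them, time stands still between calls to the robot, and variables do not carry over. Pictures are saved under pics/ and viewed, at most 10 in all, crops included, and the job is handed in when it is done.

Besides the shell and the picture viewer there is one more tool, called after ">>>" by a JSON object that holds its "op" and its "data". apply_moves: Moves the arm, as the interface text tells. Its arguments: {"type":"object","properties":{"deltas":{"type":"array","items":{"type":"object","properties":{"dx":{"type":"number"},"dy":{"type":"number"},"dz":{"type":"number"},"twist":{"type":"number"}}}},"jaw":{"type":"number"}},"required":["deltas"]}

```bash
mkdir -p pics; cat > h.py <<'E'
import numpy as np, cv2
from station import manip
def proj(c,P):
    v=c["view"]@np.r_[P,1]; p=c["K"]@np.array([v[0],-v[1],-v[2]]); return p[:2]/p[2]
def ray(c,uv):
    d=np.linalg.inv(c["K"])@np.array([uv[0],uv[1],1.]); d=np.array([d[0],-d[1],-d[2]])
    R=c["view"][:3,:3]; o=-R.T@c["view"][:3,3]; d=R.T@d; return o,d/np.linalg.norm(d)
def onz(c,uv,z):
    o,d=ray(c,uv); return o+d*(z-o[2])/d[2]
def tri(rs):
    A=0;b=0
    for o,d in rs:
        M=np.eye(3)-np.outer(d,d);A=A+M;b=b+M@o
    p=np.linalg.solve(A,b); return p,[float(np.linalg.norm((np.eye(3)-np.outer(d,d))@(p-o))) for o,d in rs]
E
python3 - <<'E'
from h import *
import pickle
D={}
for n in("scene","side","wrist"):
    D[n]=manip.camera(n); cv2.imwrite(f"pics/{n}0.png",D[n]["color"])
    v=D[n]["view"]; print(n,-v[:3,:3].T@v[:3,3], D[n]["K"][0,0],[k for k in D[n]])
pickle.dump(D,open("d0.pkl","wb"))
s=manip.sense();print(s,manip.hold_point_z)
E
```

```text
scene [ 1.1862268  -0.47387159  0.75446677] 433.23712474258014 ['color', 'K', 'view']
side [ 0.39916937 -0.80030579  0.76807616] 442.97696309054527 ['color', 'K', 'view']
wrist [ 0.22685731 -0.56092846  0.37219882] 357.40019663991137 ['color', 'K', 'view']
{'t': 0.15, 'joint_positions': array([-1.54069100e+00,  1.04537320e-01,  9.66580883e-02,  1.56391532e+00,
       -2.07157511e-05,  1.35308414e+00]), 'qd': array([-0.00090261, -0.00262871,  0.00311291, -0.0011329 , -0.00010841,
       -0.00142684]), 'joint_torque': array([ 2.14556116e-03, -5.57355094e+01,  5.04009318e+01,  1.25677435e-02,
       -3.26324680e-04,  2.33031096e-05]), 'ee_pos': array([ 0.14716126, -0.58140868,  0.23072109]), 'tcp_rot': array([-4.97889747e-04,  9.92333002e-01,  1.23591924e-01,  3.64376217e-05]), 'ft_force': array([-0.33287195,  0.06895687, -0.28023266]), 'wrist_torque': array([-0.00768206, -0.02812256,  0.04916527]), 'grip_force': 0.0, 'width': 0.0855856073647495} -0.0187
```

View pics/scene0.png

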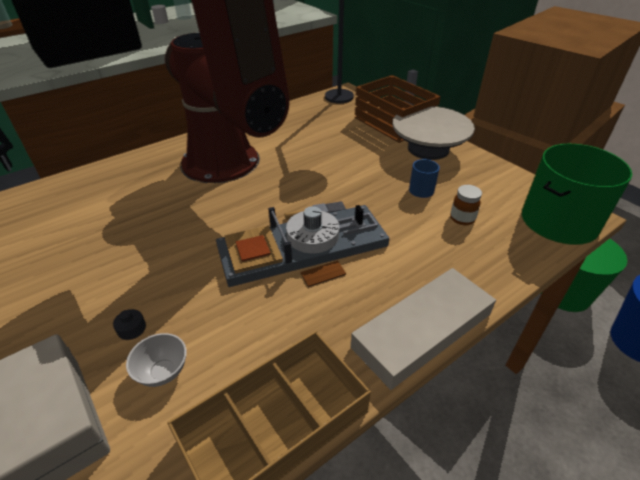

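View pics/side0.png

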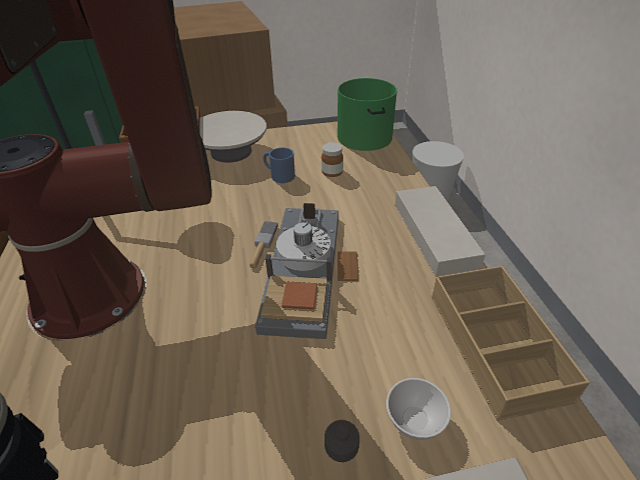

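The scene view shows the gauge with the sleeve near (313,217) and the black lock grip near (360,213). In the side view the sleeve is near (303,233) and the lock at (309,211). I'll enlarge both around the gauge.

```bash
python3 - <<'E'
from h import *
import pickle
D=pickle.load(open("d0.pkl","rb"))
a=cv2.resize(D["scene"]["color"][180:300,210:400],None,fx=4,fy=4,interpolation=cv2.INTER_CUBIC)[:,:760]
b=cv2.resize(D["side"]["color"][195:345,245:365],None,fx=4,fy=4,interpolation=cv2.INTER_CUBIC)
im=np.zeros((600,800,3),np.uint8)
a=cv2.resize(D["scene"]["color"][190:290,265:395],None,fx=3.2,fy=3.2,interpolation=cv2.INTER_CUBIC)
b=cv2.resize(D["side"]["color"][195:295,250:360],None,fx=3.2,fy=3.2,interpolation=cv2.INTER_CUBIC)
im[:a.shape[0],:a.shape[1]]=a; im[:b.shape[0],430:430+b.shape[1]]=b
cv2.imwrite("pics/crop.png",im[:330])
S,T=D["scene"],D["side"]
for n,u,v in(("sleeve top",(313,210),(303,226)),("lock top",(360,207),(309,206))):
    print(n,tri([ray(S,u),ray(T,v)]))
E
```

```text
sleeve top (array([0.51348645, 0.00368854, 0.11093125]), [0.00024262383586843905, 0.00024262383586832862])
lock top (array([0.54794596, 0.12347238, 0.08144025]), [0.0037766507164703005, 0.003776650716470354])
```

View pics/crop.png

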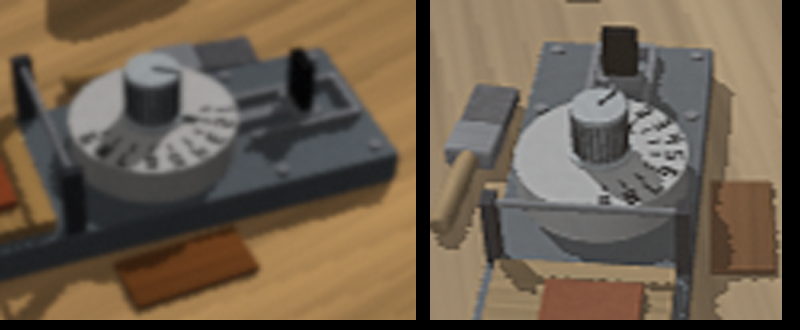

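The crop shows the sleeve top at scene (312.5,212) and side (303,227). The lock grip top is at scene (358.4,207) and side (309.4,204). The pointer stands around 1–2. Next I'll refine these, then plan a travel to look with the wrist camera.

```bash
cat >> h.py <<'E'
from scipy.spatial.transform import Rotation as Ro
def tool():
    s=manip.sense(); q=s["tcp_rot"]; return s,s["ee_pos"],Ro.from_quat(np.r_[q[1:],q[0]])
def plan(target,twist,n):
    """n equal world shifts + twist rows (deg total) -> rows"""
    s,p,R=tool(); d=(np.array(target)-p)/n/.03; t=twist/n; 
    for i in range(n):
        Ri=R*Ro.from_euler('z',t*i,degrees=True)
        print(i,np.round(Ri.inv().apply(d),2),round(t/5,2))
E
python3 - <<'E'
from h import *
import pickle
D=pickle.load(open("d0.pkl","rb"))
S,T,W=D["scene"],D["side"],D["wrist"]
a,e=tri([ray(S,(312.5,211.9)),ray(T,(303.1,227.2))]);print("sleeve top",a,e)
b,e=tri([ray(S,(358.4,207.5)),ray(T,(309.4,204.5))]);print("lock top",b,e, np.linalg.norm((b-a)[:2]),np.degrees(np.arctan2(*(b-a)[[1,0]])))
s,p,R=tool()
v=W["view"]; o=-v[:3,:3].T@v[:3,3]
print("cam in tool",R.inv().apply(o-p),"look dir tool",R.inv().apply(-v[2,:3]),"up",R.inv().apply(v[1,:3]))
plan([0.45,0.0,0.26],-109,22)
E
```

```text
sleeve top [0.51373374 0.00238272 0.10708651] [0.000758285637152304, 0.0007582856371523987]
lock top [0.54922074 0.11807106 0.08658488] [0.0008682274055822289, 0.0008682274055821709] 0.12100875751068331 72.9467863642446
cam in tool [ 0.08231255 -0.00044452 -0.14146128] look dir tool [-0.31525081 -0.00114763  0.9490077 ] up [9.49008214e-01 2.29172970e-04 3.15251260e-01]
0 [ 0.66 -0.74 -0.04] -0.99
1 [ 0.72 -0.68 -0.04] -0.99
2 [ 0.78 -0.62 -0.04] -0.99
3 [ 0.83 -0.55 -0.04] -0.99
4 [ 0.87 -0.47 -0.04] -0.99
5 [ 0.91 -0.4  -0.04] -0.99
6 [ 0.94 -0.32 -0.04] -0.99
7 [ 0.97 -0.23 -0.04] -0.99
8 [ 0.98 -0.15 -0.04] -0.99
9 [ 0.99 -0.06 -0.04] -0.99
10 [ 0.99  0.02 -0.04] -0.99
11 [ 0.99  0.11 -0.04] -0.99
12 [ 0.97  0.19 -0.04] -0.99
13 [ 0.95  0.28 -0.04] -0.99
14 [ 0.93  0.36 -0.04] -0.99
15 [ 0.89  0.44 -0.04] -0.99
16 [ 0.85  0.51 -0.04] -0.99
17 [ 0.8   0.58 -0.04] -0.99
18 [ 0.75  0.65 -0.04] -0.99
19 [ 0.69  0.71 -0.04] -0.99
20 [ 0.63  0.77 -0.04] -0.99
21 [ 0.56  0.82 -0.04] -0.99
```

```bash
python3 - <<'E'
from h import *
plan([0.512,0.0,0.25],-110,22)
E
```

```text
0 [ 0.75 -0.72 -0.03] -1.0
1 [ 0.81 -0.65 -0.03] -1.0
2 [ 0.87 -0.58 -0.03] -1.0
3 [ 0.91 -0.5  -0.03] -1.0
4 [ 0.95 -0.42 -0.03] -1.0
5 [ 0.99 -0.33 -0.03] -1.0
6 [ 1.01 -0.25 -0.03] -1.0
7 [ 1.03 -0.16 -0.03] -1.0
8 [ 1.04 -0.07 -0.03] -1.0
9 [ 1.04  0.02 -0.03] -1.0
10 [ 1.03  0.11 -0.03] -1.0
11 [ 1.02  0.2  -0.03] -1.0
12 [ 1.    0.29 -0.03] -1.0
13 [ 0.97  0.38 -0.03] -1.0
14 [ 0.93  0.46 -0.03] -1.0
15 [ 0.89  0.54 -0.03] -1.0
16 [ 0.84  0.62 -0.03] -1.0
17 [ 0.78  0.69 -0.03] -1.0
18 [ 0.72  0.75 -0.03] -1.0
19 [ 0.65  0.81 -0.03] -1.0
20 [ 0.58  0.87 -0.03] -1.0
21 [ 0.5   0.91 -0.03] -1.0
```

>>> {"op": "apply_moves", "data": {"deltas": [{"dx": 0.75, "dy": -0.72, "dz": -0.03, "twist": -1}, {"dx": 0.81, "dy": -0.65, "dz": -0.03, "twist": -1}, {"dx": 0.87, "dy": -0.58, "dz": -0.03, "twist": -1}, {"dx": 0.91, "dy": -0.5, "dz": -0.03, "twist": -1}, {"dx": 0.95, "dy": -0.42, "dz": -0.03, "twist": -1}]}}

```text
t: 0.78
ee_pos: [0.2303, -0.4484, 0.2356]
tcp_rot: [-0.0, 0.942, 0.337, 0.0]
ft_force: [0.2, 0.3, -0.0]
width: 0.0853
grip_force: 0.0
```

>>> {"op": "apply_moves", "data": {"deltas": [{"dx": 1, "dy": -0.33, "dz": -0.03, "twist": -1}, {"dx": 1, "dy": -0.25, "dz": -0.03, "twist": -1}, {"dx": 1, "dy": -0.16, "dz": -0.03, "twist": -1}, {"dx": 1, "dy": -0.07, "dz": -0.03, "twist": -1}, {"dx": 1, "dy": 0.02, "dz": -0.03, "twist": -1}]}}

```text
t: 1.4
ee_pos: [0.3112, -0.3187, 0.2402]
tcp_rot: [-0.0, 0.846, 0.533, 0.0]
ft_force: [-0.1, 0.3, -0.3]
width: 0.0854
grip_force: 0.0
```

>>> {"op": "apply_moves", "data": {"deltas": [{"dx": 1, "dy": 0.11, "dz": -0.03, "twist": -1}, {"dx": 1, "dy": 0.2, "dz": -0.03, "twist": -1}, {"dx": 1, "dy": 0.29, "dz": -0.03, "twist": -1}, {"dx": 0.97, "dy": 0.38, "dz": -0.03, "twist": -1}, {"dx": 0.93, "dy": 0.46, "dz": -0.03, "twist": -1}]}}

```text
t: 2.02
ee_pos: [0.3933, -0.1879, 0.2447]
tcp_rot: [-0.0, 0.711, 0.703, -0.0]
ft_force: [0.5, -0.3, 0.4]
width: 0.0855
grip_force: 0.0
```

>>> {"op": "apply_moves", "data": {"deltas": [{"dx": 0.89, "dy": 0.54, "dz": -0.03, "twist": -1}, {"dx": 0.84, "dy": 0.62, "dz": -0.03, "twist": -1}, {"dx": 0.78, "dy": 0.69, "dz": -0.03, "twist": -1}, {"dx": 0.72, "dy": 0.75, "dz": -0.03, "twist": -1}, {"dx": 0.65, "dy": 0.81, "dz": -0.03, "twist": -1}]}}

```text
t: 2.65
ee_pos: [0.4763, -0.0556, 0.2491]
tcp_rot: [-0.0, 0.542, 0.84, -0.0]
ft_force: [-0.0, 0.4, 0.2]
width: 0.0857
grip_force: 0.0
```

>>> {"op": "apply_moves", "data": {"deltas": [{"dx": 0.58, "dy": 0.87, "dz": -0.03, "twist": -1}, {"dx": 0.5, "dy": 0.91, "dz": -0.03, "twist": -1}, {}, {}]}}

```text
schema error: expected keys dx, dy, dz, twist
```

>>> {"op": "apply_moves", "data": {"deltas": [{"dx": 0.58, "dy": 0.87, "dz": -0.03, "twist": -1}, {"dx": 0.5, "dy": 0.91, "dz": -0.03, "twist": -1}, {"dx": 0, "dy": 0, "dz": 0, "twist": 0}]}}

```text
t: 3.02
ee_pos: [0.5095, -0.0021, 0.2507]
tcp_rot: [-0.0, 0.467, 0.885, -0.0]
ft_force: [-0.7, -0.6, 0.7]
width: 0.0854
grip_force: 0.0
```

```bash
python3 - <<'E'
from h import *
import pickle
W=manip.camera("wrist"); pickle.dump(W,open("w1.pkl","wb")); cv2.imwrite("pics/w1.png",W["color"])
s,p,R=tool(); print(p,s["joint_positions"])
for P in([.5137,.0024,.107],[.5492,.118,.0866]): print(proj(W,P))
E
```

```text
[ 0.50908033 -0.00299837  0.25072168] [-2.63131103e-01 -1.66808962e-01 -1.33148984e-01  1.60525193e+00
 -2.66223976e-04  7.09656373e-01]
[324.83949108 220.83841709]
[440.7148927  124.96241052]
```

View pics/w1.png

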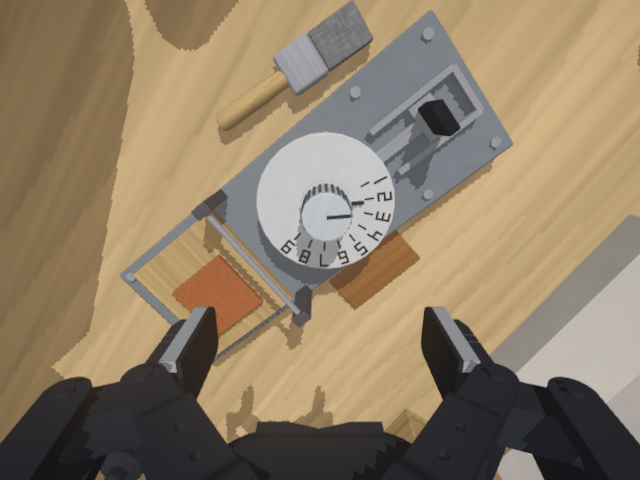

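The wrist view shows the sleeve top at (326,217) and the pointer tip at about (360,203), between numerals 2 and 3. Numeral 6 is at (343,257) and the lock grip top at (440,117). Now I'll measure the axis, the yaw and the pointer angle from this view.

```bash
python3 - <<'E'
from h import *
import pickle
W=pickle.load(open("w1.pkl","rb")); im=W["color"]; g=cv2.cvtColor(im,cv2.COLOR_BGR2GRAY); hsv=cv2.cvtColor(im,cv2.COLOR_BGR2HSV)
m=((g>150)&(hsv[...,1]<40)).astype(np.uint8); m[:, :240]=0; m[280:]=0;m[:120]=0;m[:,410:]=0
cs=cv2.findContours(m,cv2.RETR_EXTERNAL,cv2.CHAIN_APPROX_NONE)[0]; c=max(cs,key=cv2.contourArea)
hull=cv2.convexHull(c)[:,0]
P=np.array([onz(W,u,.062)[:2] for u in hull])
A=np.c_[2*P,np.ones(len(P))]
for k in range(6):
    x=np.linalg.lstsq(A,(P**2).sum(1),rcond=None)[0]; r=np.sqrt(x[2]+x[:2]@x[:2])
    res=np.hypot(*(P-x[:2]).T)-r; k=abs(res)<.0015; 
    if k.sum()<12:break
    P,A=P[k],A[k]
print("axis",x[:2],"r",r,len(P)); ax=x[:2]
# dark blobs on housing
mm=np.zeros_like(m); cv2.fillConvexPoly(mm,hull,1)
mm=cv2.erode(mm,np.ones((5,5)))
d=((g<95)&(mm>0)).astype(np.uint8)
n,l,st,ce=cv2.connectedComponentsWithStats(d,connectivity=8)
for i in range(1,n):
    if st[i,4]<4: continue
    q=onz(W,ce[i],.062)[:2]-ax
    print(np.round(ce[i],1),st[i,4],"r %.1f ang %.1f"%(np.hypot(*q)*1e3,np.degrees(np.arctan2(q[1],q[0]))))
# lock
b=((g<40)).astype(np.uint8); b[:80]=0;b[150:]=0;b[:,:400]=0;b[:,470:]=0
ys,xs=np.nonzero(b); print("lock blob",xs.min(),xs.max(),ys.min(),ys.max())
c=max(cv2.findContours(b,cv2.RETR_EXTERNAL,cv2.CHAIN_APPROX_NONE)[0],key=cv2.contourArea)
print(cv2.approxPolyDP(c,2,True)[:,0].tolist())
# base plate edges: corners top z=.03
for u in((431,11),(512,144)):
    q=onz(W,u,.03)[:2]-ax; print("corner",q,np.hypot(*q),np.degrees(np.arctan2(q[1],q[0])))
z=cv2.resize(im[75:275,250:480],None,fx=3,fy=3,interpolation=cv2.INTER_CUBIC); cv2.imwrite("pics/w1c.png",z)
E
```

```text
axis [0.51522938 0.01614034] r 0.07086849829661136 43
[372.5 136.7] 98 r 64.3 ang 92.5
[394.5 155.9] 64 r 66.4 ang 69.1
[396.2 176.5] 41 r 60.5 ang 52.9
[380.1 179.6] 18 r 45.7 ang 55.4
[364.8 183.8] 9 r 31.3 ang 57.9
[319.5 188.2] 13 r 15.8 ang -177.7
[325.6 186.6] 12 r 12.5 ang 162.1
[332.1 188. ] 14 r 8.7 ang 135.1
[313.5 190.5] 14 r 19.9 ang -163.9
[337.9 190.4] 12 r 7.4 ang 93.0
[305.8 197.8] 33 r 26.2 ang -144.1
[344.2 195.9] 20 r 9.9 ang 40.8
[384.5 196.3] 37 r 47.6 ang 35.3
[370.5 198. ] 4 r 34.6 ang 32.9
[357.3 202.9] 35 r 23.1 ang 20.4
[366.5 213. ] 4 r 35.0 ang 8.2
[382.1 217.3] 36 r 50.5 ang 11.4
[338.7 216.6] 60 r 19.6 ang -40.8
[361.5 226.5] 6 r 39.6 ang -12.3
[297.1 236.1] 11 r 52.1 ang -98.0
[374.4 235.2] 26 r 55.0 ang -8.9
[351.8 237.5] 6 r 43.9 ang -31.2
[286.5 246.6] 39 r 67.3 ang -98.5
[309.5 243.5] 12 r 51.6 ang -82.3
[338.2 243.6] 8 r 46.6 ang -49.4
[324. 246.] 9 r 49.6 ang -66.0
[360.4 248.3] 33 r 57.8 ang -27.9
[304.5 256.1] 72 r 65.8 ang -81.1
[343.2 256.6] 35 r 60.8 ang -46.0
[321.8 261.2] 26 r 65.8 ang -65.3
lock blob 419 458 100 135
[[419, 108], [434, 133], [449, 135], [458, 128], [450, 113], [444, 116], [442, 114], [445, 112], [442, 110], [444, 112], [440, 113], [440, 117], [431, 107], [439, 100], [427, 102]]
corner [-0.01999638  0.18004944] 0.18115643732911083 96.33732731821692
corner [0.11926645 0.13745205] 0.1819822825359244 49.051989906124824
```

View pics/w1c.png

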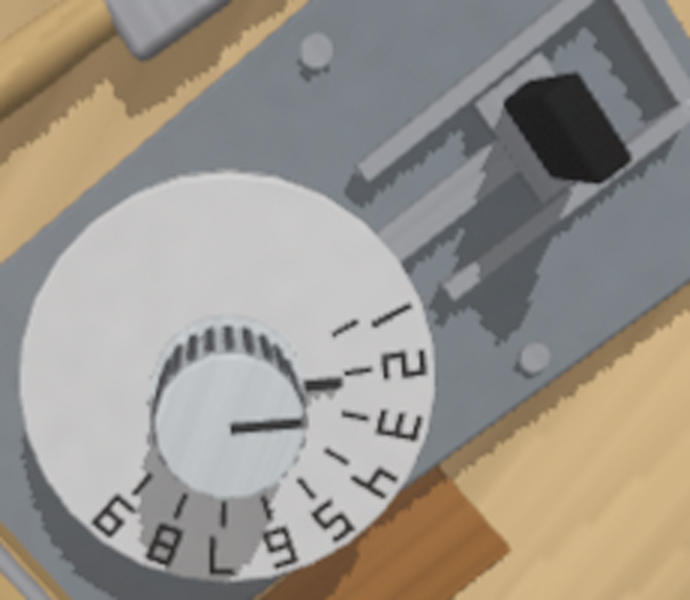

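The crop shows the pointer at (357–364,203) between ticks 2 and 3. The lock grip's top face is centred at about (445,118). I'll fit the axis and yaw from the numerals and ticks.

```bash
python3 - <<'E'
from h import *
import pickle
W=pickle.load(open("w1.pkl","rb")); D=pickle.load(open("d0.pkl","rb"))
num=[(380.3,180),(384.5,196.3),(382.1,217.3),(374.4,235.2),(360.4,248.3),(343.2,256.6),(324,260.3),(304.4,256.5),(287.5,246.7)]
tk=[(364.8,184),(369,199),(368,213.5),(362,226.7),(352,237.6),(338.5,243.7),(324.2,246),(310,243.6),(297.4,236.5)]
ang=np.radians(80-20*np.arange(9))
for nm,uv in(("num",num),("tick",tk)):
    q=np.array([onz(W,u,.062)[:2] for u in uv]); z=q[:,0]+1j*q[:,1]; m=np.exp(1j*ang)
    s=np.linalg.lstsq(np.c_[m,np.ones(9)],z,rcond=None)[0]
    yaw=np.angle(s[0]); ax=np.array([s[1].real,s[1].imag]); print(nm,"r",abs(s[0])*1e3,"yaw",np.degrees(yaw),"axis",ax,"res mm",np.abs(z-np.c_[m,np.ones(9)]@s).max()*1e3)
    for u in((357.3,202.9),(364,202.3)):
        p=onz(W,u,.064)[:2]-ax; a=np.degrees(np.arctan2(p[1],p[0])-yaw); print("  ptr r",np.hypot(*p)*1e3,"number",1+(80-a)/20)
    for (u,zz) in(((445.3,118),.085),):
        p=onz(W,u,zz)[:2]-ax; c,sn=np.cos(yaw),np.sin(yaw); print("  lock gauge xy",[c*p[0]+sn*p[1],-sn*p[0]+c*p[1]])
# heights by two views
S,T=D["scene"],D["side"]
print("sleeve top 3 views",tri([ray(S,(312.5,211.9)),ray(T,(303.1,227.2)),ray(W,(326.5,216.5))]))
print("lock top 3 views",tri([ray(S,(358.4,207.5)),ray(T,(309.4,204.5)),ray(W,(445.3,118))]))
print("lock top sc+wr",tri([ray(S,(358.4,207.5)),ray(W,(445.3,118))]))
print("sleeve top line: centre->edge")
a=onz(W,(326.5,217),.108);b=onz(W,(350,215.8),.108);print(np.degrees(np.arctan2(*(b-a)[[1,0]])))
E
```

```text
num r 55.351115611514224 yaw -17.77142584340119 axis [0.51400042 0.00545104] res mm 1.9943499457236304
  ptr r 29.313542989059503 number 2.0997369236783956
  ptr r 35.60130752577674 number 2.105633161263697
  lock gauge xy [np.float64(-0.002826909620213161), np.float64(0.12413690150370305)]
tick r 41.262056965357075 yaw -17.028749267277995 axis [0.51329028 0.00550497] res mm 0.5040564839552603
  ptr r 29.82502414154313 number 2.184886019869727
  ptr r 36.113072470112044 number 2.1823382771864646
  lock gauge xy [np.float64(-0.0005228375197627241), np.float64(0.12431950920057604)]
sleeve top 3 views (array([0.5130607 , 0.00462872, 0.10529079]), [0.0017809788649268171, 0.0010517056818260104, 0.0012169448097361494])
lock top 3 views (array([0.54866556, 0.12205266, 0.08445672]), [0.0023762686300000573, 0.0020178916569866794, 0.002587655694445068])
lock top sc+wr (array([0.54783541, 0.12247528, 0.08556341]), [0.0021880153794990144, 0.0021880153794989633])
sleeve top line: centre->edge
37.34729082998511
```

```bash
python3 - <<'E'
from h import *
plan([0.5133,0.005,0.0715],0,6)
E
```

```text
0 [0.02 0.05 1.  ] 0.0
1 [0.02 0.05 1.  ] 0.0
2 [0.02 0.05 1.  ] 0.0
3 [0.02 0.05 1.  ] 0.0
4 [0.02 0.05 1.  ] 0.0
5 [0.02 0.05 1.  ] 0.0
```

>>> {"op": "apply_moves", "data": {"deltas": [{"dx": 0.06, "dy": 0.15, "dz": 1, "twist": 0}, {"dx": 0.06, "dy": 0.15, "dz": 1, "twist": 0}, {"dx": 0, "dy": 0, "dz": 1, "twist": 0}, {"dx": 0, "dy": 0, "dz": 1, "twist": 0}, {"dx": 0, "dy": 0, "dz": 0.6, "twist": 0}]}}

```text
t: 3.7
ee_pos: [0.5136, 0.0039, 0.1115]
tcp_rot: [-0.001, 0.469, 0.883, -0.0]
ft_force: [0.2, -0.1, 0.7]
width: 0.0853
grip_force: 0.0
```

>>> {"op": "apply_moves", "data": {"deltas": [{"dx": 0, "dy": 0, "dz": 0.7, "twist": 0}, {"dx": 0, "dy": 0, "dz": 0.67, "twist": 0}, {"dx": 0, "dy": 0, "dz": 0, "twist": 0}, {"dx": 0, "dy": 0, "dz": 0, "twist": 0}]}}

```text
t: 4.2
ee_pos: [0.515, 0.004, 0.0731]
tcp_rot: [0.001, 0.468, 0.884, 0.0]
ft_force: [-0.0, -0.6, -0.3]
width: 0.0855
grip_force: 0.0
```

```bash
python3 - <<'E'
from h import *
im=np.hstack([cv2.resize(manip.camera(n)["color"],(400,300)) if n=="wrist" else cv2.resize(manip.camera(n)["color"][170:290,240:400],(400,300)) for n in("wrist","side")])
cv2.imwrite("pics/g1.png",im); s=manip.sense(); print(s["ee_pos"],s["ft_force"])
E
```

```text
[0.51527422 0.00406488 0.07325052] [-0.54077252  0.12058575 -0.16964349]
```

View pics/g1.png

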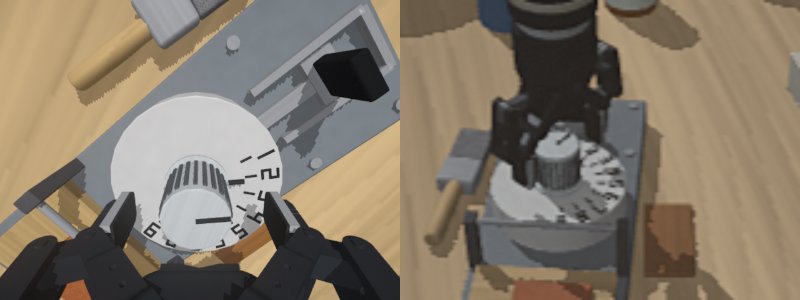

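The sleeve stands centred between the pads (wrist half, x≈197 with the pads at 130 and 270). I'll close and turn.

>>> {"op": "apply_moves", "data": {"deltas": [{"dx": 0, "dy": 0, "dz": 0, "twist": 0}, {"dx": 0, "dy": 0, "dz": 0, "twist": 0}, {"dx": 0, "dy": 0, "dz": 0, "twist": 0}, {"dx": 0, "dy": 0, "dz": 0, "twist": 0}, {"dx": 0, "dy": 0, "dz": 0, "twist": 0}], "jaw": 30}}

```text
t: 4.92
ee_pos: [0.513, 0.0031, 0.0726]
tcp_rot: [-0.001, 0.468, 0.884, -0.002]
ft_force: [-13.6, -7.7, 11.9]
width: 0.0405
grip_force: 60.0
```

>>> {"op": "apply_moves", "data": {"deltas": [{"dx": 0, "dy": -0.05, "dz": 0, "twist": 0}, {"dx": 0, "dy": 0, "dz": 0, "twist": 0}]}}

```text
t: 5.18
ee_pos: [0.513, 0.003, 0.0727]
tcp_rot: [0.0, 0.468, 0.884, -0.001]
ft_force: [-6.2, -3.0, 6.9]
width: 0.0407
grip_force: 59.9
```

>>> {"op": "apply_moves", "data": {"deltas": [{"dx": 0, "dy": 0, "dz": 0, "twist": 0.6}, {"dx": 0, "dy": 0, "dz": 0, "twist": 0.8}, {"dx": 0, "dy": 0, "dz": 0, "twist": 0.8}, {"dx": 0, "dy": 0, "dz": 0, "twist": 0.8}, {"dx": 0, "dy": 0, "dz": 0, "twist": 0.8}]}}

```text
t: 5.8
ee_pos: [0.5125, 0.0028, 0.0727]
tcp_rot: [-0.0, 0.608, 0.794, -0.001]
ft_force: [-9.0, -5.0, 9.9]
width: 0.0404
grip_force: 60.2
```

>>> {"op": "apply_moves", "data": {"deltas": [{"dx": 0, "dy": 0, "dz": 0, "twist": 0.8}, {"dx": 0, "dy": 0, "dz": 0, "twist": 0.8}, {"dx": 0, "dy": 0, "dz": 0, "twist": 0.8}, {"dx": 0, "dy": 0, "dz": 0, "twist": 0.8}, {"dx": 0, "dy": 0, "dz": 0, "twist": 0.8}]}}

```text
t: 6.42
ee_pos: [0.5119, 0.0027, 0.0727]
tcp_rot: [-0.0, 0.737, 0.676, -0.002]
ft_force: [-13.4, -4.9, 12.1]
width: 0.0409
grip_force: 60.5
```

>>> {"op": "apply_moves", "data": {"deltas": [{"dx": 0, "dy": 0, "dz": 0, "twist": 0.8}, {"dx": 0, "dy": 0, "dz": 0, "twist": 0.8}, {"dx": 0, "dy": 0, "dz": 0, "twist": 0.8}, {"dx": 0, "dy": 0, "dz": 0, "twist": 0.8}, {"dx": 0, "dy": 0, "dz": 0, "twist": 0.8}]}}

```text
t: 7.05
ee_pos: [0.5114, 0.0028, 0.0726]
tcp_rot: [-0.0, 0.843, 0.538, -0.002]
ft_force: [-15.8, -4.4, 15.2]
width: 0.0406
grip_force: 60.7
```

>>> {"op": "apply_moves", "data": {"deltas": [{"dx": 0, "dy": 0, "dz": 0, "twist": 0.8}, {"dx": 0, "dy": 0, "dz": 0, "twist": 0.8}, {"dx": 0, "dy": 0, "dz": 0, "twist": 0.8}, {"dx": 0, "dy": 0, "dz": 0, "twist": 0.8}, {"dx": 0, "dy": 0, "dz": 0, "twist": 0.2}]}}

```text
t: 7.68
ee_pos: [0.5109, 0.0031, 0.0726]
tcp_rot: [-0.0, 0.913, 0.408, -0.003]
ft_force: [-18.0, -3.3, 17.0]
width: 0.041
grip_force: 60.9
```

>>> {"op": "apply_moves", "data": {"deltas": [{"dx": 0, "dy": 0, "dz": 0, "twist": 0}, {"dx": 0, "dy": 0, "dz": 0, "twist": 0}]}}

```text
t: 7.92
ee_pos: [0.5108, 0.0031, 0.0726]
tcp_rot: [-0.0, 0.913, 0.408, -0.003]
ft_force: [-18.1, -3.5, 16.0]
width: 0.0409
grip_force: 60.9
```

```bash
python3 - <<'E'
from h import *
import pickle
W=manip.camera("wrist");pickle.dump(W,open("w2.pkl","wb"))
cv2.imwrite("pics/t1.png",W["color"]); s=manip.sense(); print(s["ee_pos"],s["ft_force"],s["wrist_torque"],s["joint_positions"])
for yaw in (-17,-17.8):
  for a in(-20,):
    t=np.radians(a+yaw); print(proj(W,[.5133+.036*np.cos(t),.005+.036*np.sin(t),.064]),proj(W,[.5133+.056*np.cos(t),.005+.056*np.sin(t),.062]))
E
```

```text
[0.51083152 0.00314796 0.07261412] [-18.54778412  -3.83767794  16.43906948] [-0.58764712  3.52151891 -0.13145965] [-0.248605   -0.12984817 -0.42381195  1.28144568 -0.00282775  2.05225959]
[397.31721926 291.84203506] [439.16631243 286.67267447]
[397.32608167 292.80871321] [439.11798823 288.17156635]
```

View pics/t1.png

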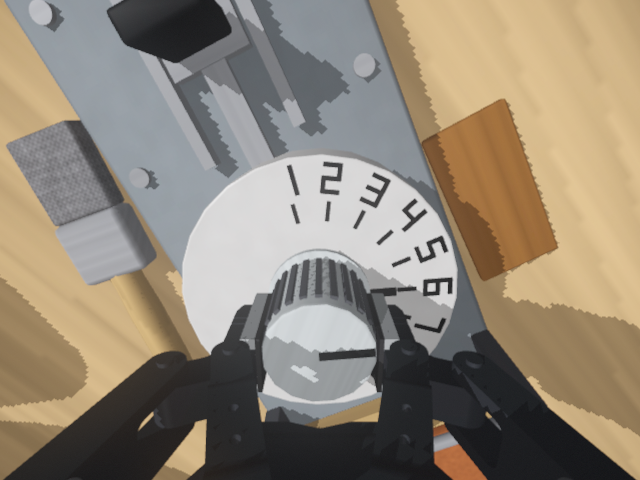

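The pointer tip (396,290) lines up with the 6 tick (407,289). I'll open, rise a little and measure.

>>> {"op": "apply_moves", "data": {"deltas": [{"dx": 0, "dy": 0, "dz": 0, "twist": 0}, {"dx": 0, "dy": 0, "dz": 0, "twist": 0}, {"dx": 0, "dy": 0, "dz": 0, "twist": 0}, {"dx": 0, "dy": 0, "dz": 0, "twist": 0}], "jaw": 85}}

```text
t: 8.48
ee_pos: [0.5134, 0.0036, 0.0719]
tcp_rot: [0.0, 0.913, 0.408, 0.0]
ft_force: [-0.4, -0.7, 0.5]
width: 0.0848
grip_force: 0.0
```

>>> {"op": "apply_moves", "data": {"deltas": [{"dx": 0, "dy": 0, "dz": -0.6, "twist": 0}, {"dx": 0, "dy": 0, "dz": -1, "twist": 0}, {"dx": 0, "dy": 0, "dz": -1, "twist": 0}, {"dx": 0, "dy": 0, "dz": -0.4, "twist": 0}, {"dx": 0, "dy": 0, "dz": 0, "twist": 0}]}}

```text
t: 9.1
ee_pos: [0.5139, 0.0034, 0.1629]
tcp_rot: [0.001, 0.913, 0.408, 0.001]
ft_force: [0.3, -0.6, 0.6]
width: 0.0852
grip_force: 0.0
```

```bash
python3 - <<'E'
from h import *
import pickle
W=manip.camera("wrist");pickle.dump(W,open("w3.pkl","wb"))
cv2.imwrite("pics/t2.png",W["color"]); s=manip.sense(); print(s["ee_pos"],s["ft_force"],s["width"])
for a in(-20,):
    t=np.radians(a-17); print(proj(W,[.5133+.036*np.cos(t),.005+.036*np.sin(t),.064]),proj(W,[.5133+.056*np.cos(t),.005+.056*np.sin(t),.062]))
E
```

```text
[0.51329868 0.00357726 0.16172223] [ 0.06698484 -0.5376392  -0.88831244] 0.08491383177477727
[367.3956666  236.28572921] [395.11274515 233.14823428]
```

View pics/t2.png

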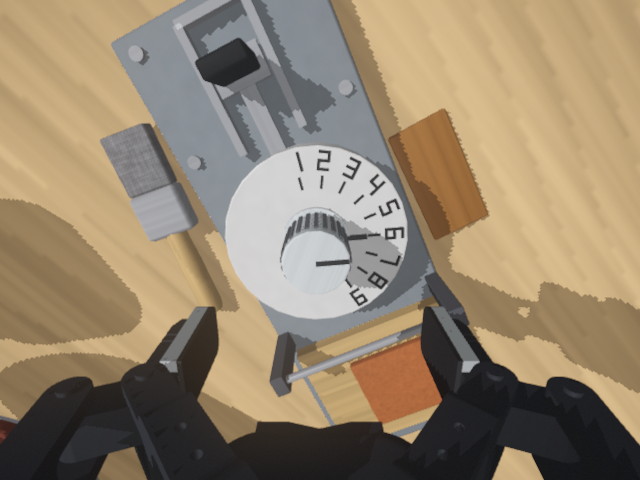

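The pointer (355–367,237) stands at the 6 tick (374,235), and the lock grip top is near (225,60). I'll check the pointer angle numerically, and the mug and jar clearance, then plan the push.

```bash
python3 - <<'E'
from h import *
import pickle
W=pickle.load(open("w3.pkl","rb"));W1=pickle.load(open("w1.pkl","rb")); D=pickle.load(open("d0.pkl","rb"))
tk=[(301.5,184),(322,182.5),(343,187),(359.5,198),(371,215)]
q=np.array([onz(W,u,.062)[:2] for u in tk]); z=q[:,0]+1j*q[:,1]; m=np.exp(1j*np.radians(80-20*np.arange(5)))
s=np.linalg.lstsq(np.c_[m,np.ones(5)],z,rcond=None)[0]; print(abs(s[0]),np.degrees(np.angle(s[0])),s[1])
g=cv2.cvtColor(W["color"],cv2.COLOR_BGR2GRAY); d=(g<80).astype(np.uint8); d[:,:351]=0;d[:,368:]=0;d[:231]=0;d[243:]=0
ys,xs=np.nonzero(d);print(xs.mean(),ys.mean(),len(xs))
for ax in(s[1],.5133+.005j):
  for u in((xs.mean(),ys.mean()),(366,236.5)):
    p=onz(W,u,.064); p=p[0]+1j*p[1]-ax; print("ptr",abs(p),"number",1+(80-np.degrees(np.angle(p))-17)/20)
for n,u in(("mug",(424,194)),("jar",(464,221))): print(n,onz(D["scene"],u,0))
b=(g<45).astype(np.uint8); b[90:]=0;b[:,:185]=0;b[:,275:]=0
c=max(cv2.findContours(b,cv2.RETR_EXTERNAL,cv2.CHAIN_APPROX_NONE)[0],key=cv2.contourArea)
print(cv2.approxPolyDP(c,2,True)[:,0].tolist())
for u in((218,54),(221,58)):
    print("lock top tri w1/w3",tri([ray(W,u),ray(W1,(445.3,118))]))
print("TCP target",[.5645,.1723]); plan([.5645,.1723,.16],-25,6)
E
```

```text
0.04117727675760035 -15.72711008554291 (0.5141783303269298+0.004384465519199687j)
358.2535211267606 236.73239436619718 71
ptr 0.02846026555533578 number 5.98188762651545
ptr 0.03393639829743152 number 6.009515852457281
ptr 0.029532397244589483 number 5.97895545887634
ptr 0.035008196655658096 number 6.006196340326726
mug [0.53268574 0.39251552 0.        ]
jar [0.68533701 0.38683292 0.        ]
[[257, 61], [239, 39], [246, 56], [205, 78], [225, 85], [257, 68]]
lock top tri w1/w3 (array([0.54981716, 0.12612613, 0.08448016]), [0.001522356047071658, 0.0015223560470717505])
lock top tri w1/w3 (array([0.5497663 , 0.12517949, 0.08327537]), [0.00032482846864683465, 0.0003248284686468788])
TCP target [0.5645, 0.1723]
0 [ 0.89 -0.41  0.01] -0.83
1 [ 0.92 -0.35  0.01] -0.83
2 [ 0.94 -0.28  0.01] -0.83
3 [ 0.96 -0.21  0.01] -0.83
4 [ 0.97 -0.14  0.01] -0.83
5 [ 0.98 -0.07  0.01] -0.83
```

>>> {"op": "apply_moves", "data": {"deltas": [{"dx": 0.89, "dy": -0.41, "dz": 0, "twist": -0.83}, {"dx": 0.92, "dy": -0.35, "dz": 0, "twist": -0.83}, {"dx": 0.94, "dy": -0.28, "dz": 0, "twist": -0.83}, {"dx": 0.96, "dy": -0.21, "dz": 0, "twist": -0.83}, {"dx": 0.97, "dy": -0.14, "dz": 0, "twist": -0.83}], "jaw": 0}}

```text
t: 9.78
ee_pos: [0.5556, 0.1453, 0.1602]
tcp_rot: [-0.001, 0.824, 0.567, -0.001]
ft_force: [0.4, -0.5, 0.3]
width: -0.0001
grip_force: 0.0
```

>>> {"op": "apply_moves", "data": {"deltas": [{"dx": 0.98, "dy": -0.07, "dz": 0, "twist": -0.83}, {"dx": 0, "dy": 0, "dz": 1, "twist": 0}, {"dx": 0, "dy": 0, "dz": 0, "twist": 0}]}}

```text
t: 10.15
ee_pos: [0.5624, 0.1727, 0.1282]
tcp_rot: [-0.002, 0.803, 0.596, -0.003]
ft_force: [-0.3, -0.4, 0.9]
width: -0.0002
grip_force: 0.0
```

```bash
python3 - <<'E'
from h import *
W=manip.camera("side"); s,p,R=tool(); print(p,s["width"],R.as_matrix()[:,0],"->")
e=p[:2]-[.5133,.005]; print("gauge xy",.956*e[0]-.292*e[1],.292*e[0]+.956*e[1])
plan([.5645,.1723,.065],0,4)
E
```

```text
[0.56331736 0.17244276 0.13005029] -0.00028751998737905295 [ 0.29081315  0.95677853 -0.00160059] ->
gauge xy -0.001076686077402321 0.17468034613082362
0 [0.   0.01 0.54] 0.0
1 [0.   0.01 0.54] 0.0
2 [0.   0.01 0.54] 0.0
3 [0.   0.01 0.54] 0.0
```

>>> {"op": "apply_moves", "data": {"deltas": [{"dx": 0, "dy": 0.04, "dz": 0.8, "twist": 0}, {"dx": 0, "dy": 0, "dz": 0.8, "twist": 0}, {"dx": 0, "dy": 0, "dz": 0.5, "twist": 0}, {"dx": -0.5, "dy": 0, "dz": 0, "twist": 0}, {"dx": 0, "dy": 0, "dz": 0, "twist": 0}]}}

```text
t: 10.82
ee_pos: [0.562, 0.1567, 0.0701]
tcp_rot: [0.0, 0.804, 0.595, 0.0]
ft_force: [-0.3, 0.4, -0.1]
width: -0.0002
grip_force: 0.0
```

>>> {"op": "apply_moves", "data": {"deltas": [{"dx": -0.3, "dy": 0, "dz": 0.1, "twist": 0}, {"dx": -0.2, "dy": 0, "dz": 0, "twist": 0}, {"dx": -0.2, "dy": 0, "dz": 0, "twist": 0}, {"dx": -0.2, "dy": 0, "dz": 0, "twist": 0}, {"dx": -0.15, "dy": 0, "dz": 0, "twist": 0}]}}

```text
t: 11.45
ee_pos: [0.5525, 0.1275, 0.0662]
tcp_rot: [0.0, 0.803, 0.596, 0.0]
ft_force: [0.2, 0.6, 2.2]
width: -0.0002
grip_force: 0.8
```

>>> {"op": "apply_moves", "data": {"deltas": [{"dx": -0.05, "dy": 0, "dz": 0, "twist": 0}, {"dx": -0.05, "dy": 0, "dz": 0, "twist": 0}, {"dx": 0, "dy": 0, "dz": 0, "twist": 0}]}}

```text
t: 11.82
ee_pos: [0.5516, 0.1248, 0.0659]
tcp_rot: [0.0, 0.803, 0.595, -0.0]
ft_force: [0.4, 0.2, 1.2]
width: 0.0001
grip_force: 0.2
```

Pushing with little force so far (gauge y ≈ 0.126). I'll continue in small steps until the stop shows in the force.

>>> {"op": "apply_moves", "data": {"deltas": [{"dx": -0.07, "dy": 0, "dz": 0, "twist": 0}, {"dx": -0.06, "dy": 0, "dz": 0, "twist": 0}, {"dx": 0, "dy": 0, "dz": 0, "twist": 0}]}}

```text
t: 12.2
ee_pos: [0.5505, 0.1212, 0.0659]
tcp_rot: [-0.0, 0.803, 0.595, 0.0]
ft_force: [0.7, 1.7, -0.5]
width: -0.0006
grip_force: 1.3
```

>>> {"op": "apply_moves", "data": {"deltas": [{"dx": -0.07, "dy": 0, "dz": 0, "twist": 0}, {"dx": 0, "dy": 0, "dz": 0, "twist": 0}]}}

```text
t: 12.45
ee_pos: [0.5504, 0.1211, 0.0661]
tcp_rot: [-0.001, 0.803, 0.596, 0.002]
ft_force: [4.2, 13.3, -1.8]
width: 0.0001
grip_force: 6.6
```

>>> {"op": "apply_moves", "data": {"deltas": [{"dx": -0.07, "dy": 0, "dz": 0, "twist": 0}, {"dx": 0, "dy": 0, "dz": 0, "twist": 0}]}}

```text
t: 12.7
ee_pos: [0.5504, 0.1209, 0.0663]
tcp_rot: [-0.002, 0.803, 0.597, 0.004]
ft_force: [7.7, 22.0, -3.6]
width: 0.0002
grip_force: 11.8
```

It's hard against the stop at gauge y ≈ 0.1217, which fits home (112 mm face plus about 10 mm finger). I'll back off, rise and check.

>>> {"op": "apply_moves", "data": {"deltas": [{"dx": 0.5, "dy": 0, "dz": 0, "twist": 0}, {"dx": 0.8, "dy": 0, "dz": 0, "twist": 0}, {"dx": 0, "dy": 0, "dz": -1, "twist": 0}, {"dx": 0, "dy": 0, "dz": -1, "twist": 0}, {"dx": 0, "dy": 0, "dz": -1, "twist": 0}]}}

```text
t: 13.32
ee_pos: [0.5604, 0.1543, 0.1567]
tcp_rot: [0.0, 0.803, 0.595, -0.001]
ft_force: [0.7, 0.2, 0.4]
width: -0.0001
grip_force: 0.0
```

>>> {"op": "apply_moves", "data": {"deltas": [{"dx": -0.5, "dy": 0, "dz": 0, "twist": 0}, {"dx": -0.5, "dy": 0, "dz": 0, "twist": 0}, {"dx": 0, "dy": 0, "dz": 0, "twist": 0}]}}

```text
t: 13.7
ee_pos: [0.551, 0.1245, 0.1548]
tcp_rot: [-0.0, 0.804, 0.595, -0.001]
ft_force: [-0.4, -0.7, -0.0]
width: -0.0001
grip_force: 0.0
```

```bash
python3 - <<'E'
from h import *
W=manip.camera("wrist")
cv2.imwrite("pics/e.png",W["color"]); s=manip.sense(); print(s["ee_pos"],s["ft_force"])
Y=np.array([.292,.956])
for d in(.106,.100,.112): print(d,proj(W,np.r_[np.array([.5133,.005])+Y*d,.085]))
t=np.radians(-37); print(proj(W,[.5133+.036*np.cos(t),.005+.036*np.sin(t),.064]))
E
```

```text
[0.55121868 0.12505438 0.15489818] [ 0.45916488 -0.29874172 -0.35692072]
0.106 [316.66469252 283.61347471]
0.1 [316.69291568 291.91469421]
0.112 [316.63600509 275.17570373]
[359.00504902 404.68110578]
```

View pics/e.png

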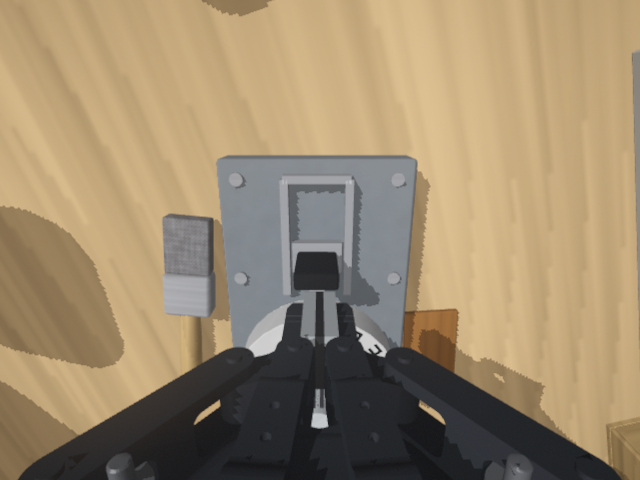

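The lock grip's top face ends at row ~290, against 292 predicted for home, so the lock is home. The tool is clear of everything.

```bash
python3 -c "
from station import manip
print(manip.job_done())"
```

```text
the job is handed in; nothing more can be done
None
```

The sleeve is set at 6 (pointer measured at 5.98–6.01), the lock is pushed home to its stop (22 N contact; grip measured about 1 mm from nominal home), and the job is handed in with the gripper clear; no verdict came back.

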